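# Switch off the dry block heater and lift out a tube block, level

### The arm

A 7-joint arm with a two-finger parallel gripper is mounted at the origin on the work surface. World frame = base frame: x ahead of the robot, y to its left, z up, the work surface at z = 0. Lengths are in mm, angles in rad, forces in N, time in s.
With the tool pointing down it reaches from about 375 to 925 mm from the base axis. Payload 3.1 kg.
Tool frame: the origin (TCP) lies at the very end of the fingers, on their centre line; the grasp point (between the pads) lies 19 mm behind it (arm.pinch_z is the distance from the TCP to the grasp point, in mm); y points along the fingers, z is the direction in which the jaws open and shut, and the axes are right-handed (so a half turn about y gives the same grasp; the last joint's range is limited). The gripper opens to 85 mm and grips with 20 to 120 N. Pads are 22 mm wide; open, the fingers measure 114 mm over their backs; the gripper's body (76 mm by 85 mm) begins 54 mm behind the grasp point. The pads swing forward as they close: fully open they stand 13 mm farther back than shut.
Start: joints at [1.09, 0.383, 0.044, 1.598, -0.018, 1.161, -0.05], TCP at [242.807, -602.949, 231.269] pointing down, gripper open.
Joint ranges: [-2.61, 2.61], [-0.41, 2.15], [-1.48, 1.57], [0, 2.5], [-1.57, 4.71], [0.05, 1.97], [-2.85, 2.85]. Speed limits (rad/s): [2.79, 2.79, 3.14, 3.14, 3.14, 3.14, 3.14].

### API

Orientations are given as [roll, pitch, yaw] about the fixed x, y, z axes, in that order (R = Rz(yaw) Ry(pitch) Rx(roll)).
In Python, from bench import arm gives the robot as it stands.
- The arm moves only by the tool carry_out, never from a script. Its argument "series" is a list of rows, each an object with "offset": the shift along the tool's x, y, z in units of 300 mm (1.0 is 300 mm), a list of three; "delta_rot": the turn, a rotation vector about the tool's x, y, z in units of 180 degrees (1.0 is 180 degrees), a list of three. A call has 1 to 20 rows; each row is the pose to reach, as a shift and turn from the pose commanded when the call began, along the tool's axes at that moment, turning the shorter way round; what a row does not reach only later rows make up. A row lasts 1/8 s, in which the tool goes at most 62.5 mm and 10.7 degrees, less where a joint would pass 70% of its speed; a pose out of reach is approached as far as the arm can. A call with a number of a shift or a turn outside -1 to 1 is refused whole. A call with a gripper value outside its range is refused whole. "gripper" is the opening, from 0 (shut) to 1 (fully open), set as the call begins (left out, the last holds). The fingers move at their own pace and stop on an object; "force" is the grip in N (left out, the last holds). Time passes only in rows, so rows that repeat a pose let the fingers close. It gives the time, the measured TCP pose, the force and the opening at its end, in the units of the state.
- arm.state(): the state, without advancing time (a new reading comes with each control period).
- arm.camera(name): name is "scene" or "top" or "wrist"; returns the picture (420x560x3 uint8, red, green, blue); there is no depth.
- arm.calibration(name): a dict with "vfov" (degrees; the focal length in pixels is half the picture's height over the tangent of half this angle, whatever the lens; pixels are square), "cx", "cy" (the principal point, pixels), "R" (3x3) and "t" (3): a world point X has camera coordinates R X + t. Camera axes: x right, y down, z forward; pixel columns grow to the right and rows downward; lengths in mm; the calibration is good to about 2 mm. A picture is of the moment at which its call begins: read the wrist's pose just before it. calibration takes no time and is no camera call; for the wrist camera it gives the pose at the moment of the call.
- arm.close_job(): hands the job in, once; it reports no verdict.
Trained networks look in the newest picture that a camera, given by its name, has taken for a name from the list of things; names that differ only in an ending like _2 or _b are one class to them, and where a whole thing is asked for, a point or a joint stands for the part that bears it (a point fixed in the world has none). Each returns a list of dicts, best first, with "conf" (0 to 1); they miss things now and then, are a little off and sometimes report something else, mostly with a low value. They report only what shows in the picture. A call takes as long as a camera call.
- arm.boxes_of(thing, camera): "location" ([x, y, z] in mm, in world coordinates, good to about 4 mm: the middle of the surface that is visible of it).
- arm.place_of(thing, camera): "location" ([x, y, z] in mm, in world coordinates, good to about 4 mm: a listed point, or the origin of a listed thing).
The state is a dict: "time": time; "qpos": joint angles; "qd": joint speeds; "tau": joint torques, N m; "tcp_pos": TCP position; "tcp_rot": TCP orientation; "contact_force": force on the tool from outside, world axes, zero at the start; "moment": the same for the moment, N m; "gripper_width": opening from 0.0 (shut) to 1.0 (fully open).
Only numpy, scipy, OpenCV 4.12 (cv2) and the standard library are available. Lean on these libraries where they do the work, as an engineer would, in place of code of your own. Each camera call takes 0.05 s, during which the arm holds its last target.

### The job

The incubation is over: flip the toggle switch of the two-block dry heater to off, and only then lift the block with the six large tubes straight up out of its well by its T-handle. Finish still holding it in the air by the handle, steady and level, with its underside at least 8 cm above the heater's top so that I can wipe out the well beneath. Never tip it on the way, leave the block of small tubes in its well and do not shift the tip box, bottle or tube rack standing around.

Things in the scene. Friction and masses are not known exactly. Their poses are not given: they have to be found in the camera images.
- heater: dry block heater, fixed on the bench: white housing 250 mm deep (its x), 220 mm wide (y), flat top 95 mm above the bench. Origin on the bench, in the middle of its width, 130 mm behind the front edge and 120 mm before the back; x points from front to back, y left seen from the front, z up. The grey control panel in front slopes up from z = 57 mm at x = -130 mm to 95 mm at x = -12 mm
- deck (a point): point at the height of the heater's flat top, midway between its two open wells; axes as the heater. Each well is 94 mm (x) by 68 mm (y) and 50 mm deep; their centres lie 50 mm to either side of this point along y. One block stands in each
- toggle (a joint): angle of the toggle switch on the panel (rad): 0 = on, leaning up the panel towards the blocks, nearly vertical in the room; 0.8 = off, leaning down the panel to the heater's front. On (0) at the start. It turns about the heater's y axis. A spring drives it to the nearer end: it snaps over once pushed past the middle (0.4). About 2 N near the tip is enough
- toggle_tip (a point): free end of the toggle's steel bat handle, which is 36 mm long, 7 mm thick at the foot and 12 mm near the tip; moves with it. The panel is free of anything raised, 45 mm or more to each side
- toggle_hinge (a point): hinge point at the foot of the bat, on its centre line, 6 mm above the panel; in the heater's frame at x = -73 mm, y = +60 mm (left part of the panel), z = 82 mm
- block_large: loose aluminium block, 90 mm (x, along the heater's x) by 64 mm (y) by 50 mm high, holding six large tubes, two rows of three, fast in it; white caps 19 mm across, 15 mm above the block. Origin: centre of the underside, z up. In the left or right well, 2 mm clear all round, top flush with the heater's. 0.48 to 0.72 kg, balanced about its centre
- block_large_tee (a point): centre of the cross bar of that block's T-handle: black bar 64 mm long (along the block's x), 12 mm square in section, its centre 106 mm above the block's underside and 56 mm above its top, on a steel rod of 8 mm rising from the middle of the block. Fast on the block; axes as the block
- block_small: the other block, of the same size and with the same T-handle, but with many small tubes (caps 11 mm across, 5 mm high) in four rows; in the other well. It stays there. Origin: centre of its underside
- tip_box: loose box of pipette tips with a clear lid, 86 x 124 x 73 mm high, on the bench to the left of the heater. Bystander. Origin: centre of its underside
- reagent_bottle: loose white bottle, 68 mm across and 145 mm tall, on the bench to the right of the heater. Bystander. Origin: centre of its underside
- tube_rack: loose grey rack of small tubes, 70 x 160 mm, 46 mm high, on the bench to the right beyond the bottle. Bystander. Origin: centre of its underside

How it is judged:
By the outcome, as a careful person would: the job done as asked, in the order asked, and still so for the second after the job is handed in, while the arm keeps its last pose, push and grip.
It also fails if it takes over 46 s, if anything falls off the work surface, if the arm or the gripper's body presses on something with over 40 N, if the wrist force passes 120 N, or if a joint passes its speed limit or range.

## Working session

There is one attempt and no reset: what is moved stays moved. The work goes in short steps, Python scripts to look and compute and a tool call to move; the robot and the scene stay as the last step left them, time stands still between calls to the robot, and variables do not carry over. Pictures are saved under pics/ and viewed, and the job is handed in when it is done.

Besides the shell and the picture viewer there is one more tool, called after "Call:" by a JSON object that holds its "name" and its "arguments". carry_out: Moves the arm, as the interface text tells. Shifts and turns lie within -1 to 1; 1 stands for 300 mm of shift or 180 degrees of turn. Its arguments: {"type":"object","properties":{"series":{"type":"array","items":{"type":"object","properties":{"offset":{"type":"array","items":{"type":"number","minimum":-1,"maximum":1}},"delta_rot":{"type":"array","items":{"type":"number","minimum":-1,"maximum":1}}}}},"gripper":{"type":"number"},"force":{"type":"number"}},"required":["series"]}

```bash
ls; mkdir -p pics
python3 - <<'E'
from bench import arm
import cv2,numpy as np
s=arm.state(); print({k:np.round(v,3).tolist() for k,v in s.items()})
for c in ("scene","top"):
    cv2.imwrite(f"pics/{c}0.png",arm.camera(c)[:,:,::-1])
    for t in ("heater","deck","toggle_tip","toggle_hinge","block_large","block_large_tee","block_small"):
        r=arm.place_of(t,c); print(c,t,[(np.round(d["location"],1).tolist(),round(d["conf"],2)) for d in r[:2]])
E
```

```text
pics
{'time': 0.0, 'qpos': [1.09, 0.384, 0.044, 1.6, -0.018, 1.161, -0.05], 'qd': [-0.0, 0.002, 0.0, 0.0, 0.001, 0.001, -0.002], 'tau': [0.0, -43.345, 1.024, -24.951, 0.011, 0.011, -0.0], 'tcp_pos': [242.418, -602.056, 229.851], 'tcp_rot': [-1.573, -0.0, -2.759], 'contact_force': [0.294, 0.529, -0.187], 'moment': [-0.01, -0.001, -0.034], 'gripper_width': 0.998}
scene heater [([580.8, -20.5, 2.1], 0.78)]
scene deck []
scene toggle_tip [([503.4, 15.9, 118.1], 0.58)]
scene toggle_hinge [([498.7, 10.6, 82.2], 0.48)]
scene block_large [([639.7, -54.5, 41.5], 0.87)]
scene block_large_tee [([643.5, -52.9, 153.1], 0.87), ([627.4, -3.9, 94.6], 0.18)]
scene block_small [([612.4, 40.0, 45.0], 0.91)]
top heater [([584.0, -22.3, -3.1], 0.83)]
top deck [([626.7, -6.2, 96.3], 0.98)]
top toggle_tip [([641.8, -58.4, 150.7], 0.6)]
top toggle_hinge []
top block_large [([640.7, -58.3, 46.0], 0.75)]
top block_large_tee []
top block_small [([610.9, 37.2, 45.6], 0.9)]
```

View pics/scene0.png

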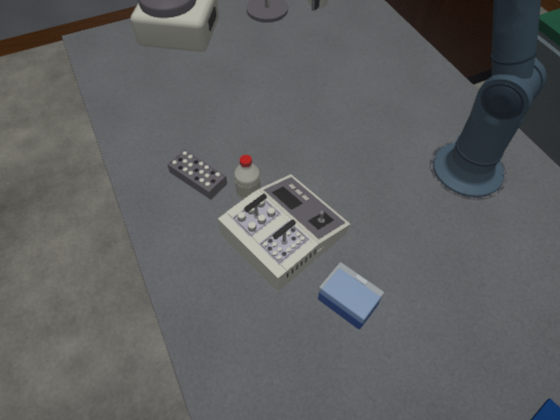

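View pics/top0.png

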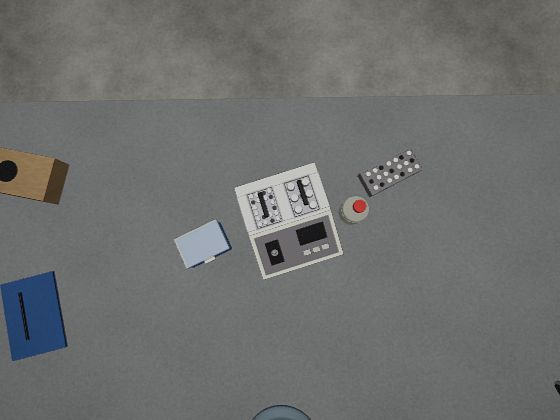

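The heater is turned about +0.30 rad, with the large block in the right well. Next I'll check the calibrations and refine the pose.

```bash
cat > h.py <<'E'
import numpy as np, cv2
from bench import arm
from scipy.spatial.transform import Rotation as Ro
def rot(e): return Ro.from_euler('xyz',e).as_matrix()
def delta(p0,e0,p1,e1):
    R0=rot(e0); o=R0.T@(np.array(p1)-p0)/300
    d=Ro.from_matrix(R0.T@rot(e1)).as_rotvec()/np.pi
    return np.round(o,4),np.round(d,4)
def proj(X,c,cal=None,shape=(420,560)):
    c=cal or arm.calibration(c); f=shape[0]/2/np.tan(np.radians(c['vfov'])/2)
    Y=np.atleast_2d(X)@np.array(c['R']).T+np.array(c['t'])
    return np.c_[f*Y[:,0]/Y[:,2]+c['cx'],f*Y[:,1]/Y[:,2]+c['cy']]
E
python3 - <<'E'
from h import *
for c in("scene","top","wrist"): print(c,arm.calibration(c), )
print(delta([242.8,-602.9,231.3],[-np.pi/2,0,-2.759],[400,-310,290],[-np.pi/2,0,-2.842]))
im=cv2.imread("pics/top0.png")[150:290,160:440]
cv2.imwrite("pics/topz.png",cv2.resize(im,(800,400),interpolation=cv2.INTER_CUBIC))
E
```

```text
scene {'vfov': 49.444707738349976, 'cx': 281.0440864416178, 'cy': 212.03837521007037, 'R': array([[-0.90323006,  0.4291553 , -0.00109177],
       [ 0.3574334 ,  0.75086629, -0.55537481],
       [-0.23752227, -0.50202146, -0.83159944]]), 't': array([ 545.15110638, -126.8454304 , 1325.68072246])}
top {'vfov': 56.568301477755966, 'cx': 273.3431437656627, 'cy': 207.51635170886107, 'R': array([[-0.00299679, -0.99955948, -0.02952728],
       [-0.9913058 ,  0.00685362, -0.13139953],
       [ 0.13154402,  0.02887679, -0.99088965]]), 't': array([  21.62992209,  617.77522577, 1016.20136898])}
wrist {'vfov': 67.29979667967977, 'cx': 280.62660142519286, 'cy': 212.38673957846984, 'R': array([[ 3.72668318e-01, -9.27964125e-01, -9.53070273e-04],
       [-8.90007143e-01, -3.57715241e-01,  2.82713799e-01],
       [-2.62689191e-01, -1.04510236e-01, -9.59203836e-01]]), 't': array([-649.47098065,  -36.49211772,  380.5203467 ])}
(array([-0.8506, -0.1957, -0.7101]), array([0.    , 0.0264, 0.    ]))
```

View pics/topz.png

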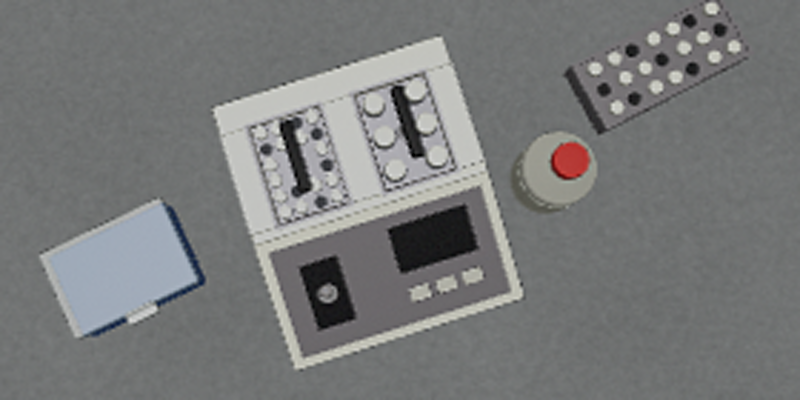

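Call:
{"name": "carry_out", "arguments": {"series": [{"offset": [-0.85,-0.2,-0.71],"delta_rot": [0,0.0264,0]},{"offset": [-0.85,-0.2,-0.71],"delta_rot": [0,0.0264,0]},{"offset": [-0.85,-0.2,-0.71],"delta_rot": [0,0.0264,0]},{"offset": [-0.85,-0.2,-0.71],"delta_rot": [0,0.0264,0]},{"offset": [-0.85,-0.2,-0.71],"delta_rot": [0,0.0264,0]},{"offset": [-0.85,-0.2,-0.71],"delta_rot": [0,0.0264,0]},{"offset": [-0.85,-0.2,-0.71],"delta_rot": [0,0.0264,0]},{"offset": [-0.85,-0.2,-0.71],"delta_rot": [0,0.0264,0]},{"offset": [-0.85,-0.2,-0.71],"delta_rot": [0,0.0264,0]}], "gripper": 0}}

```text
time: 1.92
tcp_pos: [398.3, -312.1, 290.8]
tcp_rot: [-1.571, -0.001, -2.846]
contact_force: [0.2, -0.3, 0.1]
gripper_width: -0.003
```

Run:
```python
from h import *
s=arm.state(); print(s['time'],s['tcp_pos'],s['tcp_rot'],s['qpos'],s['gripper_width'])
R0=rot([-np.pi/2,0,-2.759]); print(np.array([242.8,-602.9,231.3])+R0@np.array([-.85,-.2,-.71])*300)
print(delta(s['tcp_pos'],s['tcp_rot'],[500,-30,290],[-np.pi/2,0,-2.842]))
```

```text
1.925 [ 398.26158792 -312.12370841  290.76943919] [-1.57120804e+00 -9.23520462e-04 -2.84582684e+00] [ 0.7233138   0.06690303 -0.14642796  1.85990365  0.01087308  1.216428
 -0.70160406] -0.0031684542486016755
[ 399.84482584 -310.10156647  291.3       ]
(array([-0.5985,  0.0023, -0.8007]), array([ 0.0001, -0.0012,  0.0003]))
```

Call:
{"name": "carry_out", "arguments": {"series": [{"offset": [-0.6,0,-0.8]},{"offset": [-0.6,0,-0.8]},{"offset": [-0.6,0,-0.8]},{"offset": [-0.6,0,-0.8]},{"offset": [-0.6,0,-0.8]},{"offset": [-0.6,0,-0.8]},{"offset": [-0.6,0,-0.8]},{"offset": [-0.6,0,-0.8]}]}}

```text
invalid input at $.series[0]: expected keys offset, delta_rot
```

Run:
```python
from h import *
import json
s=arm.state(); print(s['time'],s['tcp_pos'],s['tcp_rot'],s['qpos'])
cal=arm.calibration("wrist")
im=arm.camera("wrist"); cv2.imwrite("pics/w1.png",im[:,:,::-1])
json.dump({k:np.array(v).tolist() for k,v in cal.items()},open("w1.json","w"))
for t in ("heater","deck","toggle_tip","toggle_hinge","block_large","block_large_tee","block_small"):
    r=arm.place_of(t,"wrist"); print(t,[(np.round(d["location"],1).tolist(),round(d["conf"],2)) for d in r[:2]])
```

```text
1.925 [ 398.26158792 -312.12370841  290.76943919] [-1.57120804e+00 -9.23520462e-04 -2.84582684e+00] [ 0.7233138   0.06690303 -0.14642796  1.85990365  0.01087308  1.216428
 -0.70160406]
heater []
deck []
toggle_tip []
toggle_hinge []
block_large []
block_large_tee []
block_small []
```

View pics/w1.png

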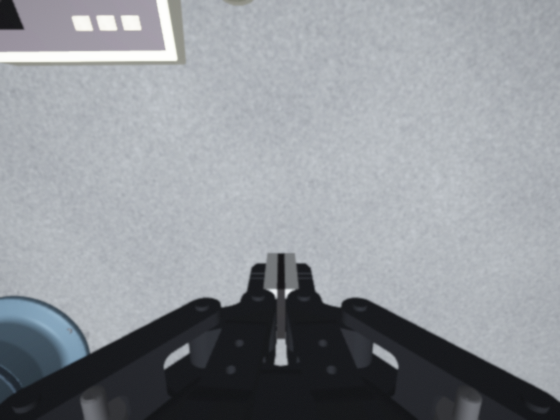

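The call was refused because `delta_rot` is needed, so I'll send it again with that included. The wrist view shows only the heater's front corner at (180,60).

Call:
{"name": "carry_out", "arguments": {"series": [{"offset": [-0.6,0,-0.8],"delta_rot": [0,0,0]},{"offset": [-0.6,0,-0.8],"delta_rot": [0,0,0]},{"offset": [-0.6,0,-0.8],"delta_rot": [0,0,0]},{"offset": [-0.6,0,-0.8],"delta_rot": [0,0,0]},{"offset": [-0.6,0,-0.8],"delta_rot": [0,0,0]},{"offset": [-0.6,0,-0.8],"delta_rot": [0,0,0]},{"offset": [-0.6,0,-0.8],"delta_rot": [0,0,0]},{"offset": [-0.6,0,-0.8],"delta_rot": [0,0,0]}]}}

```text
time: 3.32
tcp_pos: [500.4, -29.7, 291.1]
tcp_rot: [-1.57, -0.001, -2.845]
contact_force: [0.3, -0.6, -0.2]
gripper_width: -0.002
```

Run:
```python
from h import *
import json
s=arm.state(); print(s['time'],s['tcp_pos'],s['tcp_rot'],s['qpos'])
cal=arm.calibration("wrist")
im=arm.camera("wrist"); cv2.imwrite("pics/w2.png",im[:,:,::-1])
json.dump({k:np.array(v).tolist() for k,v in cal.items()},open("w2.json","w"))
for t in ("heater","deck","toggle_tip","toggle_hinge","block_large","block_large_tee","block_small"):
    r=arm.place_of(t,"wrist"); print(t,[(np.round(d["location"],1).tolist(),round(d["conf"],2)) for d in r[:2]])
```

```text
3.325 [500.44889945 -29.72959808 291.09545057] [-1.57034673e+00 -6.98964868e-04 -2.84509362e+00] [ 0.39764019  0.07367476 -0.43779735  1.85743937  0.03391112  1.2181535
 -1.32514604]
heater [([584.1, -21.4, 4.0], 0.89)]
deck [([622.8, -5.1, 94.7], 0.62), ([496.1, 14.8, 81.9], 0.44)]
toggle_tip [([500.0, 18.0, 114.6], 0.39)]
toggle_hinge [([496.8, 15.5, 82.2], 0.61)]
block_large [([640.3, -57.9, 47.4], 0.8)]
block_large_tee [([638.3, -57.2, 153.6], 0.64), ([719.1, -308.1, -0.7], 0.18)]
block_small [([621.8, -4.2, 93.8], 0.56)]
```

View pics/w2.png

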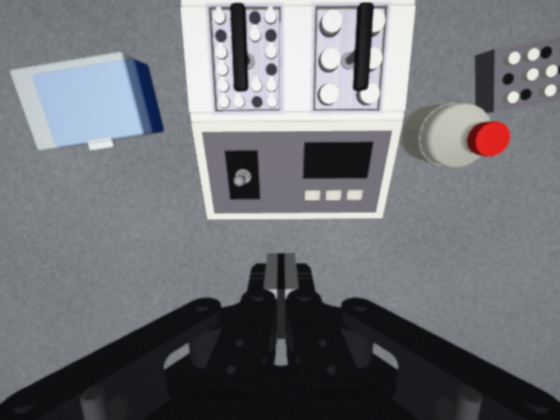

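Run:
```python
import cv2
im=cv2.imread("pics/w2.png")[0:225,170:430]
cv2.imwrite("pics/w2z.png",cv2.resize(im,None,fx=2.6,fy=2.6,interpolation=cv2.INTER_CUBIC))
```

```text
(no output)
```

View pics/w2z.png

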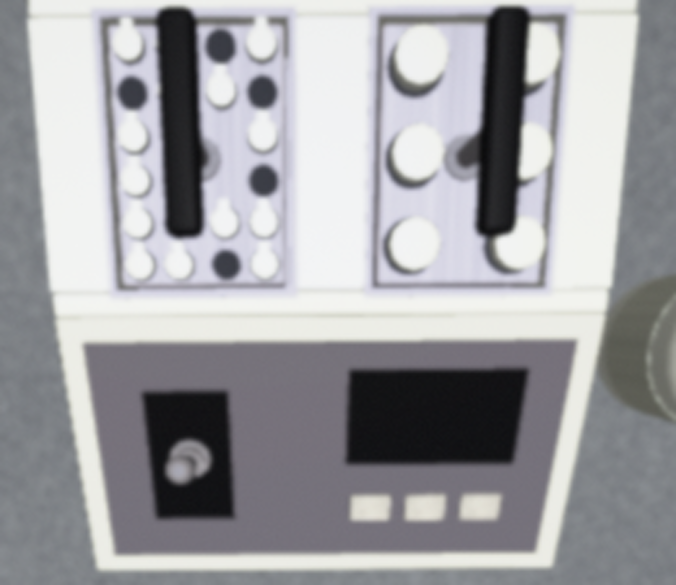

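Run:
```python
from h import *
import json
from scipy.optimize import least_squares
cal={k:np.array(v) if isinstance(v,list) else v for k,v in json.load(open("w2.json")).items()}
H=lambda p,X:np.array([[np.cos(p[2]),-np.sin(p[2]),0],[np.sin(p[2]),np.cos(p[2]),0],[0,0,1]])@np.array(X).T
def W(p,X): return H(p,X).T+[p[0],p[1],0]
pts=[((99,569),(-130,110,57)),((552,567),(-130,-110,57)),((58,316),(-12,110,95)),((606,313),(-12,-110,95)),
((117,288),(-47,84,95,1)),((287,286),(-47,16,95,1)),((374,286),(-47,-16,95,1)),((547,285),(-47,-84,95,1)),
((102,18),(47,84,95,1)),((288,18),(47,16,95,1)),((378,16),(47,-16,95,1)),((566,16),(47,-84,95,1))]
uv=np.array([a for a,_ in pts])/2.6+[170,0]
def model(p): return np.array([[b[0]+(p[3] if len(b)>3 else 0),b[1],b[2]] for _,b in pts])
f=lambda p:(proj(W(p,model(p)),None,cal)-uv).ravel()
r=least_squares(f,[584,-22,.3,45]); print(r.x,np.round(r.fun.reshape(-1,2),1).tolist())
p=r.x
q=np.array([(p[3],-50,151),(p[3],50,151),(p[3],-50,0),(-73,60,82),(-73+36*np.sin(.09),60,82+36*np.cos(.09)),(p[3],0,95)])
w=W(p,q); print(np.round(w,1))
z=lambda X:(np.round((proj(W(p,np.array(X,float)),None,cal)-[170,0])*2.6,0)).tolist()
print("bar ends lg top",z([(p[3]-32,-50,157),(p[3]+32,-50,157)]),"tip,hinge",z([q[4],q[3]]))
# same points in the top and scene images (for the seed pose consistency)
for c in("top","scene"):
    print(c,np.round(proj(W(p,np.array([(-130,110,57),(-130,-110,57),(120,-110,95),(120,110,95),q[4],q[0]])),c),1).tolist())
```

```text
[ 5.84038398e+02 -2.18689958e+01  3.01637607e-01  4.48971878e+01] [[-0.7, 0.3], [0.4, 0.1], [-1.3, 0.1], [0.8, -0.1], [0.5, 0.6], [1.4, 1.0], [-0.8, 0.8], [-0.9, 0.7], [-0.2, -0.4], [0.6, -0.9], [-0.0, -0.4], [0.1, -0.9]]
[[641.8 -56.3 151. ]
 [612.1  39.2 151. ]
 [641.8 -56.3   0. ]
 [496.5  13.7  82. ]
 [499.6  14.7 117.9]
 [626.9  -8.5  95. ]]
bar ends lg top [[500.0, 233.0], [514.0, -0.0]] tip,hinge [[179.0, 470.0], [190.0, 462.0]]
top [[263.4, 279.3], [343.7, 253.8], [314.8, 161.3], [234.1, 186.7], [274.1, 250.8], [302.7, 191.6]]
scene [[351.5, 223.0], [291.7, 172.9], [218.0, 217.4], [278.6, 277.5], [322.5, 210.9], [256.1, 202.0]]
```

```bash
cat >> h.py <<'E'
P=(584.04,-21.87,0.3016); DX=44.9
def HW(x,y,z):
    c,s=np.cos(P[2]),np.sin(P[2]); return np.array([P[0]+c*x-s*y,P[1]+s*x+c*y,z])
def WH(w):
    c,s=np.cos(P[2]),np.sin(P[2]); d=np.array(w)-[P[0],P[1],0]; return np.array([c*d[0]+s*d[1],-s*d[0]+c*d[1],d[2]])
E
python3 - <<'E'
from h import *
s=arm.state(); print(s['time'],WH(s['tcp_pos']))
for t in [(-42,60,150),(-42,60,104),(-74,60,104)]:
    print(t,HW(*t),delta(s['tcp_pos'],s['tcp_rot'],HW(*t),[-np.pi/2,0,P[2]-np.pi]))
E
```

```text
3.725 [-81.29404437  18.92216849 291.32393388]
(-42, 60, 150) [526.1128758   22.94571467 150.        ] (array([-0.1306,  0.4711, -0.1372]), array([-0.    , -0.0007, -0.    ]))
(-42, 60, 104) [526.1128758   22.94571467 104.        ] (array([-0.1306,  0.6244, -0.1372]), array([-0.    , -0.0007, -0.    ]))
(-74, 60, 104) [495.5572779   13.44016696 104.        ] (array([-0.0239,  0.6244, -0.137 ]), array([-0.    , -0.0007, -0.    ]))
```

Call:
{"name": "carry_out", "arguments": {"series": [{"offset": [-0.131,0.1,-0.137],"delta_rot": [0,0,0]},{"offset": [-0.131,0.3,-0.137],"delta_rot": [0,0,0]},{"offset": [-0.131,0.47,-0.137],"delta_rot": [0,0,0]},{"offset": [-0.131,0.47,-0.137],"delta_rot": [0,0,0]},{"offset": [-0.131,0.47,-0.137],"delta_rot": [0,0,0]},{"offset": [-0.131,0.47,-0.137],"delta_rot": [0,0,0]}], "gripper": 0}}

```text
time: 4.47
tcp_pos: [528.8, 23.3, 153.3]
tcp_rot: [-1.569, 0.006, -2.842]
contact_force: [-0.0, 0.1, -0.3]
gripper_width: 0.001
```

Run:
```python
from h import *
s=arm.state(); print(s['time'],WH(s['tcp_pos']),s['tcp_rot'])
cv2.imwrite("pics/w3.png",arm.camera("wrist")[:,:,::-1])
```

```text
4.475 [-39.34867213  59.57993213 153.34946636] [-1.56907758  0.00561569 -2.8421508 ]
```

View pics/w3.png

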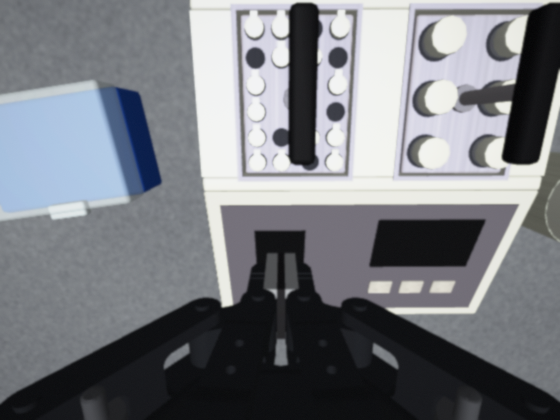

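The fingers at (280,270) line up with the toggle's black plate and sit behind the bat. Next I'll descend and push.

Call:
{"name": "carry_out", "arguments": {"series": [{"offset": [0,0.06,0],"delta_rot": [0,0,0]},{"offset": [0,0.11,0],"delta_rot": [0,0,0]},{"offset": [0,0.153,0],"delta_rot": [0,0,0]},{"offset": [0,0.153,0],"delta_rot": [0,0,0]},{"offset": [0,0.153,0],"delta_rot": [0,0,0]},{"offset": [0.03,0.153,0],"delta_rot": [0,0,0]},{"offset": [0.05,0.153,0],"delta_rot": [0,0,0]},{"offset": [0.07,0.153,0],"delta_rot": [0,0,0]},{"offset": [0.09,0.153,0],"delta_rot": [0,0,0]},{"offset": [0.107,0.153,0],"delta_rot": [0,0,0]},{"offset": [0.107,0.153,0],"delta_rot": [0,0,0]},{"offset": [0.107,0.153,0],"delta_rot": [0,0,0]},{"offset": [0.107,0.153,0],"delta_rot": [0,0,0]}]}}

```text
time: 6.15
tcp_pos: [495.7, 13.8, 104.4]
tcp_rot: [-1.571, 0.0, -2.842]
contact_force: [0.4, -0.2, 0.7]
gripper_width: -0.0
```

Run:
```python
from h import *
s=arm.state(); print(s['time'],WH(s['tcp_pos']),s['tcp_rot'],s['contact_force'])
```

```text
6.15 [-73.72300889  60.29245771 104.35618643] [-1.57093291e+00  7.14297098e-05 -2.84166767e+00] [ 0.42929711 -0.19785981  0.65714738]
```

Call:
{"name": "carry_out", "arguments": {"series": [{"offset": [-0.03,0,0],"delta_rot": [0,0,0]},{"offset": [-0.04,-0.15,0],"delta_rot": [0,0,0]},{"offset": [-0.04,-0.3,0],"delta_rot": [0,0,0]},{"offset": [0,-0.45,0.137],"delta_rot": [0,0,0]},{"offset": [0,-0.62,0.137],"delta_rot": [0,0,0]},{"offset": [0,-0.62,0.137],"delta_rot": [0,0,0]},{"offset": [0,-0.62,0.137],"delta_rot": [0,0,0]}], "gripper": 1}}

```text
time: 7.02
tcp_pos: [507.9, -25.1, 290.2]
tcp_rot: [-1.571, 0.0, -2.841]
contact_force: [0.2, -0.3, -0.1]
gripper_width: 1.0
```

Run:
```python
from h import *
cal=arm.calibration("wrist")
s=arm.state(); print(s['time'],WH(s['tcp_pos']),s['tcp_rot'],s['gripper_width'])
im=arm.camera("wrist")[:,:,::-1]
cv2.imwrite("pics/w4.png",cv2.resize(im[0:225,170:430],None,fx=2.6,fy=2.6,interpolation=cv2.INTER_CUBIC))
for n,a in(("on",.09),("off",-.71)):
    X=HW(-73+36*np.sin(a),60,82+36*np.cos(a)); print(n,(proj(X,None,cal)-[170,0])*2.6)
print("tee",(proj([HW(DX-32,-50,157),HW(DX,-50,157)],None,cal)-[170,0])*2.6)
for t in [(DX,-50,200),(DX,-50,132)]:
    print(t,HW(*t),delta(s['tcp_pos'],s['tcp_rot'],HW(*t),[-np.pi/2,0,P[2]-np.pi]))
print(arm.place_of("toggle_tip","wrist"),arm.place_of("block_large_tee","wrist"))
```

```text
7.025 [-73.71467805  19.53227606 290.16956625] [-1.57088851e+00  8.78494182e-06 -2.84101598e+00] 1.0001468014029868
on [[185.82758958 491.12510075]]
off [[190.72465576 550.27756834]]
tee [[507.01862243 261.89511577]
 [514.68980579 151.55468502]]
(44.9, -50, 200) [641.7657416  -56.27565007 200.        ] (array([-0.3956,  0.3005,  0.2314]), array([ 0.    , -0.0003, -0.    ]))
(44.9, -50, 132) [641.7657416  -56.27565007 132.        ] (array([-0.3956,  0.5272,  0.2314]), array([ 0.    , -0.0003, -0.    ]))
[{'location': [473.3, 10.6, 106.0], 'conf': 0.49}] [{'location': [639.0, -57.7, 153.0], 'conf': 0.74}]
```

View pics/w4.png

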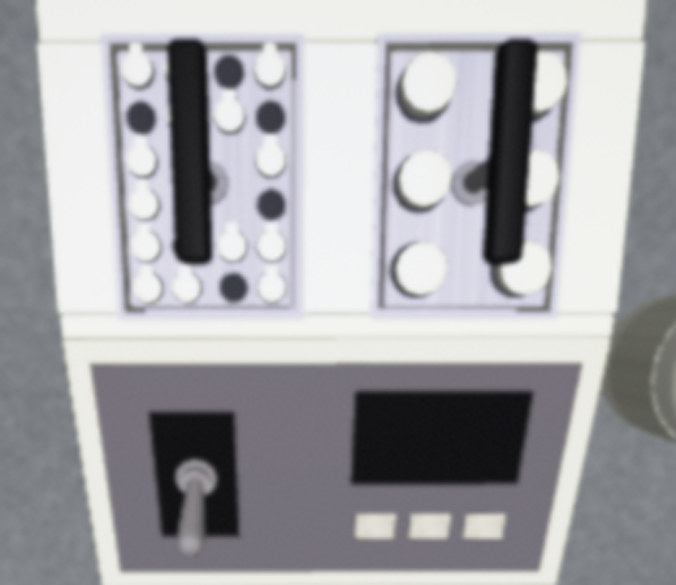

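The toggle's tip is at (190,545), which matches the predicted off position at (190,550). The large T-bar lies about 1 mm left of the prediction, so I'll use y = -49 and hover over it.

Call:
{"name": "carry_out", "arguments": {"series": [{"offset": [-0.1,0,0.06],"delta_rot": [0,0,0]},{"offset": [-0.25,0.05,0.16],"delta_rot": [0,0,0]},{"offset": [-0.395,0.2,0.228],"delta_rot": [0,0,0]},{"offset": [-0.395,0.3,0.228],"delta_rot": [0,0,0]},{"offset": [-0.395,0.3,0.228],"delta_rot": [0,0,0]},{"offset": [-0.395,0.3,0.228],"delta_rot": [0,0,0]},{"offset": [-0.395,0.3,0.228],"delta_rot": [0,0,0]}], "gripper": 1}}

```text
time: 8.05
tcp_pos: [642.1, -55.5, 202.9]
tcp_rot: [-1.569, 0.004, -2.841]
contact_force: [0.6, -0.1, -0.1]
gripper_width: 1.003
```

Run:
```python
from h import *
cal=arm.calibration("wrist")
s=arm.state(); print(s['time'],WH(s['tcp_pos']),s['tcp_rot'],s['qpos'])
im=np.ascontiguousarray(arm.camera("wrist")[:,:,::-1])
print(proj([HW(DX-32,-50,157),HW(DX,-50,157),HW(DX+32,-50,157)],None,cal))
cv2.imwrite("pics/w5.png",im)
print(delta(s['tcp_pos'],s['tcp_rot'],HW(DX,-49,132),[-np.pi/2,0,P[2]-np.pi]))
```

```text
8.05 [ 45.45505378 -49.39915041 202.86481228] [-1.5691488   0.00351907 -2.84121803] [ 0.35312894  0.43188511 -0.42619322  1.62314564  0.19377503  1.1246086
 -1.3921952 ]
[[282.09394072 282.51244971]
 [282.048616   237.64799856]
 [281.99909489 188.62976776]]
(array([ 0.0027,  0.2362, -0.0017]), array([-0.0005, -0.0004, -0.0011]))
```

View pics/w5.png

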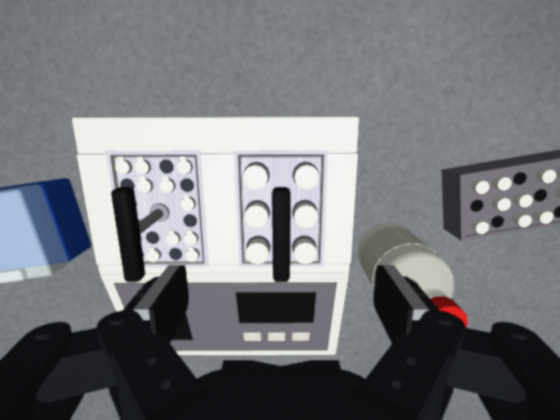

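The bar, at columns 273–290, is centred between the fingers at 187 and 375. Descending now.

Call:
{"name": "carry_out", "arguments": {"series": [{"offset": [0.002,0.06,0],"delta_rot": [0,0,0]},{"offset": [0.002,0.12,0],"delta_rot": [0,0,0]},{"offset": [0.002,0.18,0],"delta_rot": [0,0,0]},{"offset": [0.002,0.228,0],"delta_rot": [0,0,0]},{"offset": [0.002,0.228,0],"delta_rot": [0,0,0]},{"offset": [0.002,0.228,0],"delta_rot": [0,0,0]},{"offset": [0.002,0.228,0],"delta_rot": [0,0,0]}]}}

```text
time: 8.98
tcp_pos: [641.4, -56.0, 133.0]
tcp_rot: [-1.57, 0.002, -2.842]
contact_force: [0.5, -0.2, 0.4]
gripper_width: 1.001
```

Run:
```python
from h import *
s=arm.state(); print(s['time'],WH(s['tcp_pos']),s['tcp_rot'],s['contact_force'])
```

```text
8.975 [ 44.67299706 -49.60975807 132.99320134] [-1.57018415e+00  1.87689458e-03 -2.84172596e+00] [ 0.52376771 -0.16752722  0.4345793 ]
```

Next I'll close the gripper at 80 N while holding this pose.

Call:
{"name": "carry_out", "arguments": {"series": [{"offset": [0,0,0],"delta_rot": [0,0,0]},{"offset": [0,0,0],"delta_rot": [0,0,0]},{"offset": [0,0,0],"delta_rot": [0,0,0]},{"offset": [0,0,0],"delta_rot": [0,0,0]},{"offset": [0,0,0],"delta_rot": [0,0,0]},{"offset": [0,0,0],"delta_rot": [0,0,0]},{"offset": [0,0,0],"delta_rot": [0,0,0]},{"offset": [0,0,0],"delta_rot": [0,0,0]}], "gripper": 0, "force": 80}}

```text
time: 9.98
tcp_pos: [640.7, -56.3, 132.2]
tcp_rot: [-1.57, 0.0, -2.842]
contact_force: [-0.6, -0.3, 0.7]
gripper_width: 0.122
```

Run:
```python
from h import *
s=arm.state(); print(s['time'],WH(s['tcp_pos']),s['tcp_rot'],s['contact_force'],s['moment'],s['gripper_width']*85)
cv2.imwrite("pics/w6.png",arm.camera("wrist")[:,:,::-1])
```

```text
9.975 [ 43.86540749 -49.74733898 132.17306714] [-1.57038403e+00  1.97392852e-04 -2.84188864e+00] [-0.56426751 -0.27784631  0.73550735] [-0.18141347  0.04550109  0.03643159] 10.347243290197815
```

View pics/w6.png

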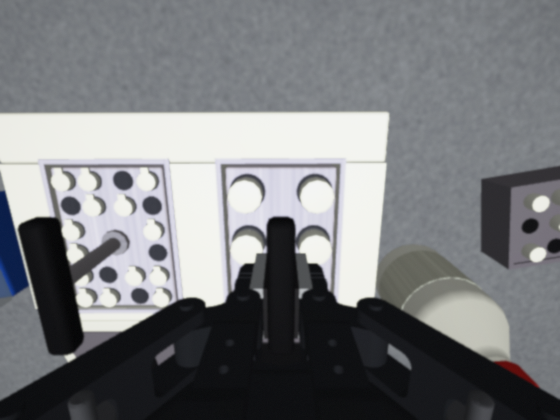

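The bar is held between the pads at about 10 mm opening, with only small side forces. I'll lift slowly, straight up.

Call:
{"name": "carry_out", "arguments": {"series": [{"offset": [0,-0.01,0],"delta_rot": [0,0,0]},{"offset": [0,-0.03,0],"delta_rot": [0,0,0]},{"offset": [0,-0.05,0],"delta_rot": [0,0,0]},{"offset": [0,-0.07,0],"delta_rot": [0,0,0]},{"offset": [0,-0.09,0],"delta_rot": [0,0,0]},{"offset": [0,-0.1,0],"delta_rot": [0,0,0]},{"offset": [0,-0.1,0],"delta_rot": [0,0,0]}]}}

```text
time: 10.9
tcp_pos: [640.8, -56.1, 162.5]
tcp_rot: [-1.571, 0.001, -2.842]
contact_force: [0.1, 0.5, -6.3]
gripper_width: 0.122
```

Run:
```python
from h import *
s=arm.state(); print(s['time'],WH(s['tcp_pos']),s['tcp_rot'],s['contact_force'],s['moment'],s['gripper_width']*85)
cv2.imwrite("pics/w7.png",arm.camera("wrist")[:,:,::-1])
```

```text
10.9 [ 44.04368151 -49.51954697 162.45699063] [-1.57050465e+00  7.44286700e-04 -2.84179334e+00] [ 0.13804072  0.53696587 -6.25776736] [ 0.00222182  0.03317988 -0.01445129] 10.40822189896416
```

View pics/w7.png

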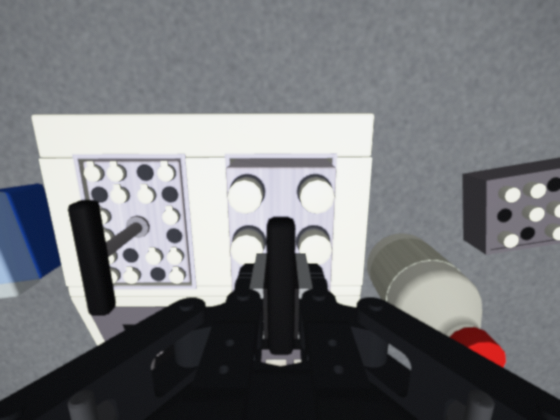

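The block is rising freely: the load is 6.3 N and it hasn't moved in the grip. Continuing up.

Call:
{"name": "carry_out", "arguments": {"series": [{"offset": [0,-0.02,0],"delta_rot": [0,0,0]},{"offset": [0,-0.05,0],"delta_rot": [0,0,0]},{"offset": [0,-0.08,0],"delta_rot": [0,0,0]},{"offset": [0,-0.11,0],"delta_rot": [0,0,0]},{"offset": [0,-0.15,0],"delta_rot": [0,0,0]},{"offset": [0,-0.19,0],"delta_rot": [0,0,0]},{"offset": [0,-0.23,0],"delta_rot": [0,0,0]},{"offset": [0,-0.27,0],"delta_rot": [0,0,0]},{"offset": [0,-0.31,0],"delta_rot": [0,0,0]},{"offset": [0,-0.35,0],"delta_rot": [0,0,0]},{"offset": [0,-0.38,0],"delta_rot": [0,0,0]},{"offset": [0,-0.41,0],"delta_rot": [0,0,0]},{"offset": [0,-0.42,0],"delta_rot": [0,0,0]},{"offset": [0,-0.42,0],"delta_rot": [0,0,0]},{"offset": [0,-0.42,0],"delta_rot": [0,0,0]},{"offset": [0,-0.42,0],"delta_rot": [0,0,0]},{"offset": [0,-0.42,0],"delta_rot": [0,0,0]}]}}

```text
time: 13.08
tcp_pos: [640.4, -56.1, 287.6]
tcp_rot: [-1.571, -0.001, -2.842]
contact_force: [-0.0, 0.1, -5.8]
gripper_width: 0.122
```

Run:
```python
from h import *
s=arm.state(); print(s['time'],WH(s['tcp_pos']),s['tcp_rot'],s['contact_force'],s['moment'],s['gripper_width']*85,np.abs(s['qd']).max())
w=arm.camera("wrist")[:,:,::-1];c=arm.camera("scene")[:,:,::-1]
for t in("block_large","block_small","toggle_tip","block_large_tee"): print(t,[(np.round(d["location"],1).tolist(),round(d["conf"],2)) for d in arm.place_of(t,"scene")[:2]])
cv2.imwrite("pics/w8.png",w); cv2.imwrite("pics/s8.png",cv2.resize(c[100:350,130:400],None,fx=2.2,fy=2.2,interpolation=cv2.INTER_CUBIC))
```

```text
13.075 [ 43.65339906 -49.38571068 287.64005228] [-1.57105595e+00 -5.34957331e-04 -2.84165999e+00] [-0.01900508  0.10745616 -5.75749636] [-0.03301504 -0.00487183 -0.02128586] 10.34009500039 0.004989167056213925
block_large [([639.4, -57.4, 196.7], 0.6)]
block_small [([609.4, 42.2, 43.9], 0.86)]
toggle_tip [([473.8, 7.6, 111.5], 0.43)]
block_large_tee [([645.4, -53.4, 309.7], 0.79)]
```

View pics/w8.png

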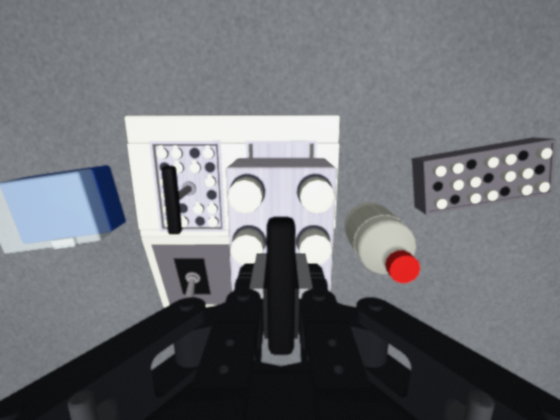

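View pics/s8.png

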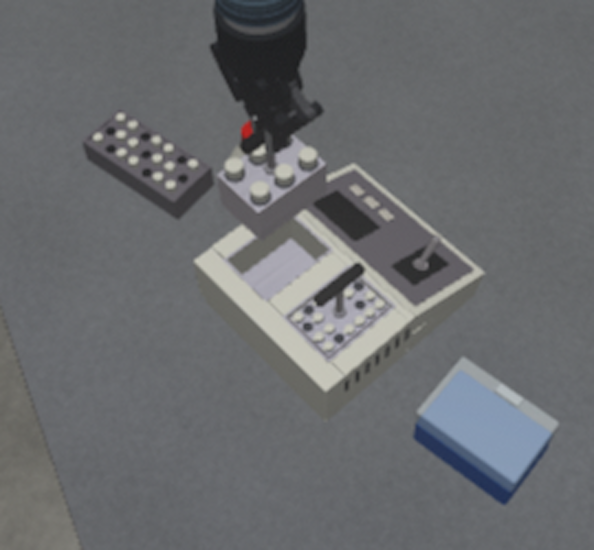

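The block is level and clear of the well, with its underside at about z = 200 mm (105 mm above the top). The toggle is off and nothing else has moved.

Run:
```python
from bench import arm
print(arm.close_job())
```

```text
the job is handed in; nothing more can be done
None
```

The heater is off, and the arm is holding the six-tube block level in the air by its T-handle. Its underside is about 105 mm above the heater's top. I handed the job in at about 13.4 s of the 46 s.

- **Switch:** I pushed the toggle over with the closed fingers. A picture before the lift showed its tip at the predicted off position. Later pictures and the network also showed it off.
- **Lift:** I gripped the T-bar at 80 N and raised it straight up by 155 mm. The load read about 6 N, matching the block's weight. The grip opening stayed constant, the tool was within 0.001 rad of vertical, and the arm was at rest at the end.
- **Height:** the 105 mm comes from the arm's own lift. The camera network put the block's underside at 197 mm above the bench against my 200 mm, within its accuracy.
- **Surroundings:** the small-tube block is still in its well. The tip box, bottle and rack look undisturbed in the pictures, though I did not measure their positions before and after.

No final check failed. The top camera's first toggle reading was wrong (it had landed on the T-handle), so I ignored it. One move call was refused for a missing field, and I sent it again.

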